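Take the bead organizer apart

TASK

Take the pine bead organizer apart in the reverse order of its assembly: draw the sprung keeper arm back until it hooks on its catch, let go of it, and leave it hooked; slide the lid along its rails all the way to the far end panel; and draw the tray out of the front by its tab until the whole bead container is well clear of the frame. Then lift the container out of the tray and stand it upright in the middle of the cork coaster. Leave the lid on its rails and the tray flat on the table, never tip the container over, and leave the other things on the table alone.

Things in the scene. Friction and masses are not known exactly. Their poses are not given: they have to be found in the camera images.
- frame: Fixed open pine frame of the organizer; all sizes mm. Origin on the table under the middle of the tray bay; x points away from the open front (the tray comes out to -x), y along the lid rails, z up. Tray bay: x -90 to 52, y -48 to 48, guides 16 high; partition at y 48 to 56, 60 high, behind x -40. Plank 8 high in front at y 58 to 256, x -190 to -105, carries keeper and catch.
- rail_end (a point): Inner face of the frame's far end panel, midway between the rails at their top (frame 0, 193, 72). Both rails run along frame y from -58 to 193 at z 60 to 72: front rail x -40 to -30, back rail x 30 to 60, so 60 mm are free between them. End panels (y -66 to -58 and 193 to 201) are 84 high, the far one 112 at x 5 to 60: it stops the lid's grip bar.
- keeper_pivot (a point): Top of the keeper arm's vertical pivot (frame -125, 78, 108), 26 mm diameter down to z 88, its post 20 below. The steel arm is a bar 150 long, 12 wide, z 92 to 104. A spring pulls it home: about 1 N at its upright post when home, 4 N when drawn back.
- keeper (a joint): Angle (rad) of the sprung keeper arm. 0 = home: the arm points along frame +x, at the +y side of the lid's grip bar, and holds the lid in. Grows as it is drawn round to frame +y (counter-clockwise from above; 1.57 = along frame +y). Its tip passes the catch at about 1.58; hooked it rests at about 1.55. Hard stop 1.68.
- keeper_post (a point): Top centre of the round upright steel post on the keeper arm, 120 mm from the pivot axis: 20 mm diameter, from z 104 to z 155 (this point). The arm can be pushed by it, from its frame -y side at home, then on round the arc; the space around it above z 112 is free.
- catch_nose (a point): Nose of the catch (z 89 to 107), a light sprung dark steel hook at the end of the drawn-back arm, on a post at frame -175, 224. The arm's tip pushes it outward (frame +y) in passing; it snaps back behind the tip by itself. Hair trigger: 1 to 2 N outward on the nose lets the arm fly home and drive the lid shut.
- lid: Loose pine sliding lid, 0.2 kg, plate x -40 to 62, y -55 to 67, 10 thick, on the rails at z 72 to 82, ribs below guide it between them. Origin on its underside, axes as the frame; home above the frame's origin. Slides 125 mm to frame +y, to the end panel. A tongue (x -103 to -40, y -25 to 25) has a lip at its end that hangs 30 down ahead of the tray's tab and stops the tray.
- lid_bar (a point): Top centre of the lid's upright grip bar, 40 above the lid's underside (z 112): 60 long along frame x (lid x -20 to 40), 12 thick (lid y 54 to 66), standing 30 above the plate. Push it from its -y side.
- tray: Loose pine tray on the table in the bay, 0.25 kg: x -92 to 48, y -45 to 45, floor 5 thick, walls 16 high. Origin on its underside below the middle of the pocket (72 by 82) that holds the container, axes as the frame; home at the frame's origin. Slides out to frame -x once the lid is away.
- tab_top (a point): Top centre of the upright tab at the tray's front, z 55: 10 thick (tray x -92 to -82), 60 wide. It can be hooked from behind: a clear well 42 mm long (tray x -82 to -40) lies between tab and pocket.
- jar: Loose clear round bead container with a metal screw cap, 62 mm diameter, 50 high, about 0.12 kg, standing on the 5 mm floor of the tray's pocket. Origin: centre of its underside, z up. It cannot be lifted between the rails: it must first come out in front with the tray.
- coaster: Fixed round cork coaster, 110 mm diameter, 5 thick. Origin: centre of its underside, on the table.
- bowl: Bystander: yellow ceramic pinch bowl, 96 mm wide, 42 high; origin at its underside. Leave it alone.
- pliers: Bystander: pliers with blue handles, 150 mm long, lying flat; origin at its underside. Leave it alone.
- tall_jar: Bystander: tall closed glass jar, 60 mm wide, 110 high; origin at its underside. Leave it alone.
- reel: Bystander: small wooden reel standing on end, 56 mm wide, 48 high; origin at its underside. Leave it alone.
- mallet: Bystander: hammer with a wooden handle, lying flat; origin at its underside. Leave it alone.
- tin: Bystander: flat round steel tin, 80 mm wide, 35 high; origin at its underside. Leave it alone.
There are look-alikes about, which are no part of the job. Leave any turquoise look-alike of the tray alone. What is shaped like the lid but turquoise is not meant.

How it is judged:
By the outcome, as a careful person would: the job done as asked, in the order asked, and still so for the second after the job is handed in, with the robot touching nothing.
It also fails if it takes over 72 s, if anything falls off the work surface, if the arm or the gripper's body presses on something with over 40 N, if the wrist force passes 120 N, or if a joint passes its speed limit or range.

ROBOT

A 6-joint arm with a two-finger parallel gripper is mounted at the origin on the work surface. World frame = base frame: x ahead of the robot, y to its left, z up, the work surface at z = 0. Lengths are in mm, angles in rad, forces in N, time in s.
With the tool pointing down it reaches from about 275 to 725 mm from the base axis. Payload 5.6 kg.
Tool frame: the origin (TCP) lies midway between the tips of the shut fingers; the grasp point (between the pads) lies 19 mm behind it (r.pinch_z is the z of the grasp point in the tool frame, in mm); z points along the fingers, y is the line along which they close (so a half turn about z gives the same grasp; the last joint's range is limited). The gripper opens to 85 mm and grips with 20 to 120 N. Pads are 22 mm wide; open, the fingers measure 114 mm over their backs; the gripper's body (76 mm by 85 mm) begins 54 mm behind the grasp point. The pads swing forward as they close: fully open they stand 13 mm farther back than shut.
Start: joints at [0.285, 0.255, 0.108, 0, -1.424, -0.285], TCP at [549.994, 0.025, 231.283] pointing down, gripper open.
Joint ranges: [-2.95, 2.95], [-1.21, 1.97], [-1.09, 1.5], [-2.87, 1.71], [-2.94, -0.07], [-3.05, 3.05]. Speed limits (rad/s): [2.57, 2.57, 3.14, 3.14, 3.14, 3.14].

INTERFACE

Orientations are given as a rotation vector (axis times angle).
In Python, from rig import r gives the robot as it stands.
- The arm moves only by the tool jog_arm, never from a script. Its argument "moves" is a list that holds one entry, the list of rows, each a list of 7 numbers: the closure, from -1 (fully open) to 1 (shut), then the shift along the world's x, y, z in mm, then the turn, a rotation vector about the world's x, y, z in degrees. In form: [[[hand, dx, dy, dz, wx, wy, wz], ...]]. A call has 1 to 12 rows; each row is the pose to reach, as a shift and turn from the pose commanded when the call began; what a row does not reach only later rows make up. A row lasts 1/10 s, in which the tool goes at most 50 mm and 8.59 degrees, less where a joint would pass 70% of its speed; a pose out of reach is approached as far as the arm can. A call with a gripper value outside its range is refused whole. The fingers move at their own pace and stop on an object; "squeeze" is the grip in N (left out, the last holds). Time passes only in rows, so rows that repeat a pose let the fingers close. It gives the time, the measured TCP pose, the force, the opening and the grip force at its end, in the units of the state.
- r.sense(): the state, without advancing time (a new reading comes with each control period).
- r.camera(name): name is "scene" or "side" or "wrist"; returns the picture (480x640x3 uint8, red, green, blue); there is no depth.
- r.camera_params(name): a dict with "intrinsics" (3x3 intrinsics, pixels), "origin" and "orientation" of the camera in the world; the wrist camera has in their place "T_tool_cam" (4x4, takes a point from camera to tool coordinates, whose origin is the TCP and whose axes are the flange's). Camera axes: x right, y down, z forward; pixel columns grow to the right and rows downward; lengths in mm; the calibration is good to about 2 mm. A picture is of the moment at which its call begins: read the wrist's pose just before it. camera_params takes no time and is no camera call.
- r.hand_in(): hands the job in; it is judged then, once.
The state is a dict: "t": time; "joint_pos": joint angles; "dq": joint speeds; "joint_efforts": joint torques, N m; "ee_pos": TCP position; "tcp_rot": TCP orientation; "ft_force": force on the tool from outside, world axes, zero at the start; "wrist_torque": the same for the moment, N m; "grip_width": finger opening in mm; "grasp_force": force on a finger pad.
Only numpy, scipy, OpenCV 4.12 (cv2) and the standard library are available. Lean on these libraries where they do the work, as an engineer would, in place of code of your own. Each camera call takes 0.05 s, during which the arm holds its last target. There are 200 camera calls.

## Working session

There is one attempt and no reset: what is moved stays moved. The work goes in short steps, Python scripts to look and compute and a tool call to move; the robot and the scene stay as the last step left them, time stands still between calls to the robot, and variables do not carry over. Pictures are saved under pics/ and viewed, at most 13 in all, crops included, and the job is handed in when it is done.

Besides the shell and the picture viewer there is one more tool, called after ">>>" as a command line: name --argument value ..., lists and objects as JSON in quotes. jog_arm: Moves the arm, as the interface text tells. Its arguments: {"type":"object","properties":{"moves":{"type":"array"},"squeeze":{"type":"number"}},"required":["moves"]}

```bash
mkdir -p pics; ls; python3 - <<'E'
from rig import r
import cv2
for n in ["scene","side"]:
    cv2.imwrite(f"pics/{n}0.png",r.camera(n)[:,:,::-1]); print(r.camera_params(n))
s=r.sense();print(s['t'],s['ee_pos'],s['tcp_rot'],r.pinch_z, r.camera_params("wrist"))
E
```

```text
pics
{'intrinsics': array([[451.72383339,   0.        , 316.69147969],
       [  0.        , 451.72383339, 238.05751629],
       [  0.        ,   0.        ,   1.        ]]), 'origin': array([1035.18749129, -744.16582155,  798.10928543]), 'orientation': array([-2.10128509, -0.60291708,  0.32447305])}
{'intrinsics': array([[571.8525911 ,   0.        , 319.37980691],
       [  0.        , 571.8525911 , 242.03581331],
       [  0.        ,   0.        ,   1.        ]]), 'origin': array([  -18.65664989, -1033.47626375,   807.98311827]), 'orientation': array([-2.03684768,  0.45650905, -0.2643405 ])}
0.1 [5.49573474e+02 3.20141633e-02 2.30498871e+02] [ 2.22048397e+00 -2.22064142e+00 -1.77071995e-03] -18.700000000000003 {'intrinsics': array([[360.81054051,   0.        , 317.74626771],
       [  0.        , 360.81054051, 239.38311757],
       [  0.        ,   0.        ,   1.        ]]), 'T_tool_cam': array([[ 2.50494312e-04, -9.64207620e-01, -2.65148266e-01,
         6.78464414e+01],
       [ 9.99999661e-01,  4.49416624e-04, -6.89564030e-04,
         2.23378460e-01],
       [ 7.84044930e-04, -2.65148003e-01,  9.64207406e-01,
        -1.43198014e+02],
       [ 0.00000000e+00,  0.00000000e+00,  0.00000000e+00,
         1.00000000e+00]])}
```

View pics/scene0.png

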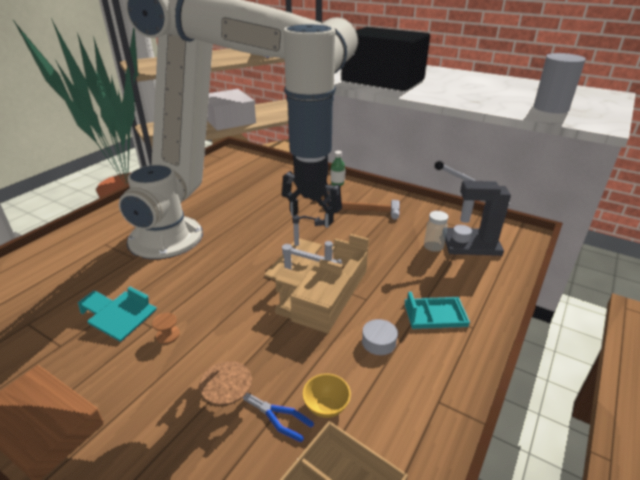

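View pics/side0.png

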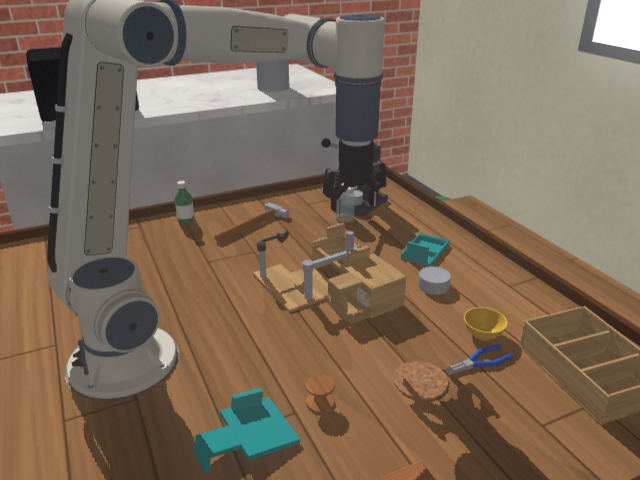

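```bash
python3 - <<'E'
import cv2
a=cv2.imread("pics/scene0.png")[225:335,255:385];b=cv2.imread("pics/side0.png")[210:330,245:415]
cv2.imwrite("pics/c1.png",cv2.resize(a,None,fx=5,fy=5,interpolation=2))
cv2.imwrite("pics/c2.png",cv2.resize(b,None,fx=4.5,fy=4.5,interpolation=2))
E
```

```text
(no output)
```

View pics/c1.png

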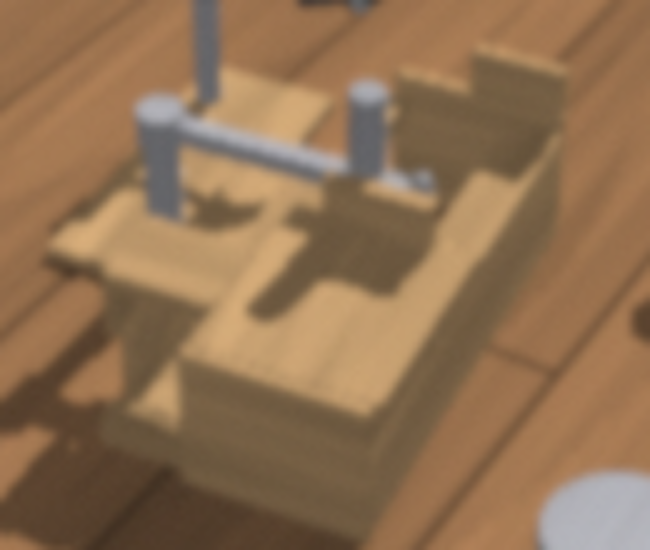

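View pics/c2.png

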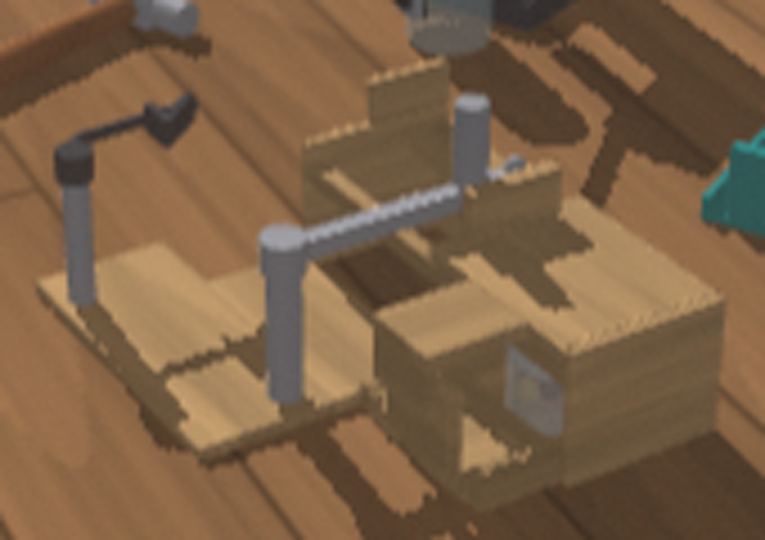

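```bash
cat >h.py <<'E'
from rig import r
import numpy as np, cv2
from scipy.optimize import least_squares
from scipy.spatial.transform import Rotation as R
def cam(n,s=None):
    p=r.camera_params(n)
    if n!="wrist": return p["intrinsics"],R.from_rotvec(p["orientation"]).as_matrix(),np.array(p["origin"])
    s=s or r.sense();T=p["T_tool_cam"];A=R.from_rotvec(s["tcp_rot"]).as_matrix()
    return p["intrinsics"],A@T[:3,:3],A@T[:3,3]+s["ee_pos"]
def proj(c,P):
    K,A,o=c;q=(np.atleast_2d(P)-o)@A@K.T;return q[:,:2]/q[:,2:]
def onz(c,uv,z):
    K,A,o=c;d=A@np.linalg.solve(K,[*uv,1]);return o+d*(z-o[2])/d[2]
def F(p,P):
    P=np.atleast_2d(np.array(P,float));return R.from_euler('z',p[2]).apply(P)+[p[0],p[1],0]
E
python3 - <<'E'
from h import *
S={(-125,78,108):(159,105),(-5,78,155):(368,90),(60,197,112):(567,68),(5,197,112):(478,48),(10,60,112):(381,190),(60,-66,84):(365,412),(-40,-66,84):(182,358)}
D={(-125,78,108):(283,240),(-5,78,155):(472,101),(60,-66,84):(722,300),(-40,-66,84):(570,352),(-40,-66,0):(563,485),(60,197,112):(445,62),(5,197,112):(370,75),(10,60,112):(512,178),(-190,58,8):(205,450),(-190,256,8):(40,285)}
cs,cd=cam("scene"),cam("side")
f=lambda p:np.concatenate([(proj(cs,F(p,list(S)))-(np.array(list(S.values()))/5+[255,225])).ravel(),(proj(cd,F(p,list(D)))-(np.array(list(D.values()))/4.5+[245,210])).ravel()])
for y0 in (0,.5,-.5):
    o=least_squares(f,[500,0,y0],loss='soft_l1');print(o.x,o.cost)
print(f(o.x).reshape(-1,2).round(1).tolist())
print(onz(cs,(227,384),5),onz(cd,(421,380),5))
p=o.x;
for n,q in dict(post=(-5,78,155),piv=(-125,78,108),catch=(-175,224,107),bar=(10,60,112),end=(0,193,72),tab=(-87,0,55)).items():print(n,F(p,q).round(),np.hypot(*F(p,q)[0,:2]).round())
E
```

```text
[ 5.82758542e+02 -2.73933395e+01  1.17938659e-01] 10.637606817821785
[582.75854411 -27.39333861  -6.16524661] 10.63760681783358
[ 5.82758542e+02 -2.73933391e+01  1.17938657e-01] 10.637606817821931
[[0.1, 1.4], [0.0, 0.9], [0.3, 1.3], [-1.0, 0.4], [-0.2, 0.2], [0.5, 1.6], [-1.5, -0.1], [-0.3, -1.4], [-0.3, -0.6], [0.8, -1.0], [0.5, -0.0], [0.5, 0.3], [0.1, -1.5], [-0.5, 0.7], [-0.4, -0.9], [-1.6, -1.0], [-1.5, -1.5]]
[ 542.97600051 -323.81077133    5.        ] [ 535.92117391 -328.15797407    5.        ]
post [[569.  49. 155.]] 571.0
piv [[449.  35. 108.]] 451.0
catch [[383. 174. 107.]] 421.0
bar [[586.  33. 112.]] 587.0
end [[560. 164.  72.]] 584.0
tab [[496. -38.  55.]] 498.0
```

```bash
cat >>h.py <<'E'
p0=np.array([582.76,-27.39,.118])
E
python3 - <<'E'
from h import *
g=[-.04,0]+list(np.linspace(0,1.625,19)[1:])
pt=[]
for k,t in enumerate(g):
    off=21 if k else 35
    th=max(t,0)
    pt.append(F(p0,[-125+120*np.cos(th)+off*np.sin(th),78+120*np.sin(th)-off*np.cos(th),122])[0])
pt=np.array(pt)
s=r.sense()['ee_pos']
print((pt[0]-s).round(1))
for k in range(len(g)):print(k,(pt[k]-pt[0]).round(1),np.degrees(max(g[k],0)).round(1))
print(pt[0],pt[-1])
E
```

```text
[  23.2   14.7 -108.5]
0 [0. 0. 0.] 0.0
1 [-1.6 13.9  0. ] 0.0
2 [-1.5 24.9  0. ] 5.2
3 [-2.4 35.9  0. ] 10.3
4 [-4.3 46.7  0. ] 15.5
5 [-7.1 57.3  0. ] 20.7
6 [-10.9  67.6   0. ] 25.9
7 [-15.6  77.6   0. ] 31.0
8 [-21.2  87.1   0. ] 36.2
9 [-27.6  96.    0. ] 41.4
10 [-34.8 104.3   0. ] 46.6
11 [-42.7 112.    0. ] 51.7
12 [-51.2 118.9   0. ] 56.9
13 [-60.4 124.9   0. ] 62.1
14 [-70.  130.2   0. ] 67.2
15 [-80.1 134.6   0. ] 72.4
16 [-90.6 138.    0. ] 77.6
17 [-101.3  140.4    0. ] 82.8
18 [-112.2  141.9    0. ] 87.9
19 [-123.2  142.5    0. ] 93.1
[572.7325365   14.72234944 122.        ] [449.57352463 157.17537671 122.        ]
```

>>> jog_arm --moves '[[[1, 12, 7, 0, 0, 0, 3.4], [1, 23.2, 14.7, 0, 0, 0, 6.8], [1, 23.2, 14.7, 0, 0, 0, 6.8], [1, 23.2, 14.7, -20, 0, 0, 6.8], [1, 23.2, 14.7, -50, 0, 0, 6.8], [1, 23.2, 14.7, -80, 0, 0, 6.8], [1, 23.2, 14.7, -100, 0, 0, 6.8], [1, 23.2, 14.7, -108, 0, 0, 6.8], [1, 23.2, 14.7, -108, 0, 0, 6.8]]]' --squeeze 30

```text
t: 1.0
ee_pos: [572.4, 14.4, 122.4]
tcp_rot: [2.347, -2.085, -0.002]
ft_force: [0.2, 0.6, 0.8]
grip_width: 0.3
grasp_force: 0.0
```

>>> jog_arm --moves '[[[1, -1.0, 7, 0, 0, 0, 0], [1, -1.6, 13.9, 0, 0, 0, 0], [1, -1.5, 24.9, 0, 0, 0, 5.2], [1, -2.4, 35.9, 0, 0, 0, 10.3], [1, -4.3, 46.7, 0, 0, 0, 15.5], [1, -7.1, 57.3, 0, 0, 0, 20.7], [1, -10.9, 67.6, 0, 0, 0, 25.9], [1, -15.6, 77.6, 0, 0, 0, 31], [1, -21.2, 87.1, 0, 0, 0, 36.2], [1, -27.6, 96, 0, 0, 0, 41.4], [1, -34.8, 104.3, 0, 0, 0, 46.6], [1, -42.7, 112, 0, 0, 0, 51.7]]]'

```text
t: 2.2
ee_pos: [532.0, 128.3, 124.9]
tcp_rot: [-3.023, 0.845, -0.007]
ft_force: [4.1, 0.2, -1.7]
grip_width: 0.3
grasp_force: 1.6
```

>>> jog_arm --moves '[[[1, -8.5, 6.9, 0, 0, 0, 5.2], [1, -17.7, 12.9, 0, 0, 0, 10.4], [1, -27.3, 18.2, 0, 0, 0, 15.5], [1, -37.4, 22.6, 0, 0, 0, 20.7], [1, -47.9, 26, 0, 0, 0, 25.9], [1, -58.6, 28.4, 0, 0, 0, 31.1], [1, -69.5, 29.9, 0, 0, 0, 36.2], [1, -75, 30.3, 0, 0, 0, 38.8], [1, -80.5, 30.5, 0, 0, 0, 41.4], [1, -80.5, 30.5, 0, 0, 0, 41.4]]]'

```text
t: 3.2
ee_pos: [452.2, 159.6, 125.9]
tcp_rot: [-3.126, -0.274, -0.011]
ft_force: [4.3, 3.1, 2.9]
grip_width: -0.0
grasp_force: 2.3
```

>>> jog_arm --moves '[[[1, -2, -0.4, 0, 0, 0, 1], [1, -4, -0.7, 0, 0, 0, 1.5], [1, -4, -0.7, 0, 0, 0, 1.5]]]'

```text
t: 3.5
ee_pos: [447.6, 158.0, 124.9]
tcp_rot: [-3.124, -0.311, -0.007]
ft_force: [4.2, 3.6, 2.1]
grip_width: -0.0
grasp_force: 2.3
```

```bash
python3 - <<'E'
from h import *
s=r.sense();print(s['ee_pos'],s['ft_force'])
a=r.camera("scene")[:,:,::-1];b=r.camera("side")[:,:,::-1]
c=[cv2.resize(a[205:305,245:345],(400,400),interpolation=2),cv2.resize(b[200:300,235:335],(400,400),interpolation=2)]
cv2.imwrite("pics/k1.png",np.hstack(c))
E
```

```text
[447.60666519 157.98174257 124.87679714] [4.2152893  3.5881469  2.06826113]
```

View pics/k1.png

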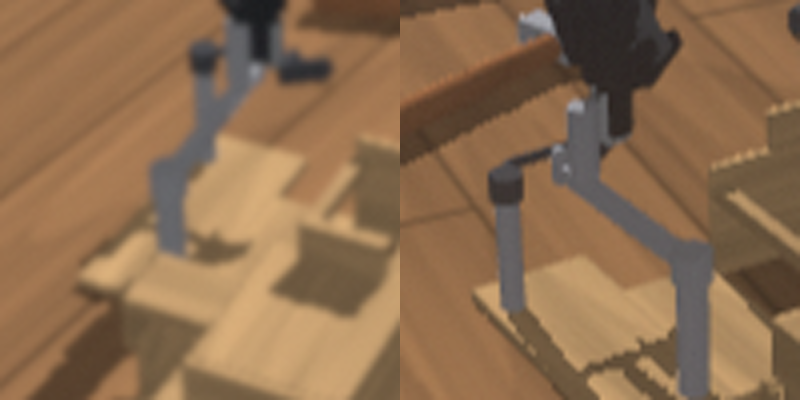

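The arm is drawn round to near +y, its tip at the catch (left half ≈(255,70), hook ≈(300,70)). I back off slowly, watching the force.

>>> jog_arm --moves '[[[1, 2, 0, 0, 0, 0, 0], [1, 4, 0, 0, 0, 0, 0], [1, 6, 0, 0, 0, 0, 0], [1, 8, 0, 0, 0, 0, 0], [1, 10, 0, 0, 0, 0, 0], [1, 12, 0, 0, 0, 0, 0], [1, 13.5, 0, 0, 0, 0, 0], [1, 15, 0, 0, 0, 0, 0]]]'

```text
t: 4.4
ee_pos: [459.8, 155.6, 122.3]
tcp_rot: [3.125, 0.311, -0.005]
ft_force: [-0.5, -0.3, -0.3]
grip_width: -0.1
grasp_force: 0.0
```

>>> jog_arm --moves '[[[1, 20, 0, 0, 0, 0, 0], [1, 45, -5, 20, 0, 0, -8], [1, 65, -20, 50, 0, 0, -16], [1, 80, -45, 60, 0, 0, -24], [1, 95, -75, 60, 0, 0, -32], [1, 110, -105, 60, 0, 0, -40], [1, 120, -130, 60, 0, 0, -48], [1, 129, -152, 60, 0, 0, -56], [1, 129, -152, 60, 0, 0, -64], [1, 129, -152, 60, 0, 0, -72], [1, 129, -152, 55, 0, 0, -80], [1, 129, -152, 30, 0, 0, -88]]]'

```text
t: 5.6
ee_pos: [591.0, 4.1, 155.0]
tcp_rot: [-2.458, 1.953, -0.004]
ft_force: [0.6, 0.4, -0.5]
grip_width: -0.2
grasp_force: 0.0
```

```bash
python3 - <<'E'
from h import *
s=r.sense();print(s['t'],s['ee_pos'],np.degrees(R.from_rotvec(s['tcp_rot']).as_euler('zyx')),s['ft_force'])
a=r.camera("scene")[:,:,::-1];b=r.camera("side")[:,:,::-1]
c=[cv2.resize(a[220:320,245:345],(400,400),interpolation=2),cv2.resize(b[200:300,240:340],(400,400),interpolation=2)]
cv2.imwrite("pics/k2.png",np.hstack(c))
print(F(p0,[10,30,92])-s['ee_pos'])
E
```

```text
5.6 [590.99099399   4.14299299 155.00941351] [  76.9458716     0.20321397 -179.99874829] [ 0.59625507  0.35035984 -0.49593588]
[[ -1.8323238   -0.56434723 -63.00941351]]
```

View pics/k2.png

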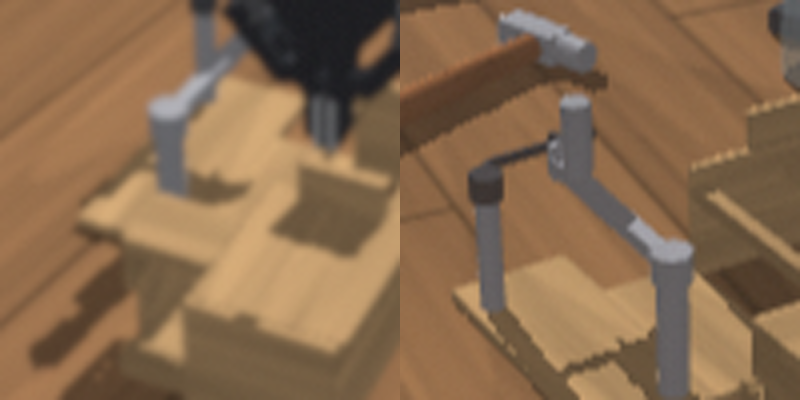

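>>> jog_arm --moves '[[[1, -1.8, -0.6, -20, 0, 0, -6.2], [1, -1.8, -0.6, -45, 0, 0, -6.2], [1, -1.8, -0.6, -62, 0, 0, -6.2], [1, -2.4, 4.4, -62, 0, 0, -6.2], [1, -3.0, 9.4, -62, 0, 0, -6.2], [1, -3.6, 14.3, -62, 0, 0, -6.2], [1, -4.5, 22, -62, 0, 0, -6.2], [1, -5.7, 32, -62, 0, 0, -6.2], [1, -6.9, 42, -62, 0, 0, -6.2], [1, -8.1, 52, -62, 0, 0, -6.2]]]'

```text
t: 6.7
ee_pos: [582.0, 57.4, 91.7]
tcp_rot: [-2.357, 2.077, -0.001]
ft_force: [0.5, -2.1, 1.6]
grip_width: 0.1
grasp_force: 1.2
```

>>> jog_arm --moves '[[[1, -1.2, 10, 0, 0, 0, 0], [1, -2.4, 20, 0, 0, 0, 0], [1, -3.6, 30, 0, 0, 0, 0], [1, -4.8, 40, 0, 0, 0, 0], [1, -6, 50, 0, 0, 0, 0], [1, -7.1, 60, 0, 0, 0, 0], [1, -8.3, 70, 0, 0, 0, 0], [1, -9, 76, 0, 0, 0, 0], [1, -9.6, 80, 0, 0, 0, 0], [1, -10, 83, 0, 0, 0, 0], [1, -10.2, 85, 0, 0, 0, 0], [1, -10.2, 85, 0, 0, 0, 0]]]'

```text
t: 7.9
ee_pos: [571.6, 141.8, 91.1]
tcp_rot: [-2.356, 2.078, 0.001]
ft_force: [-0.6, -0.3, -0.4]
grip_width: 0.3
grasp_force: 0.2
```

>>> jog_arm --moves '[[[1, -0.2, 2, 0, 0, 0, 0], [1, -0.5, 4, 0, 0, 0, 0], [1, -0.5, 4, 0, 0, 0, 0]]]'

```text
t: 8.2
ee_pos: [571.3, 143.5, 91.4]
tcp_rot: [2.354, -2.076, 0.003]
ft_force: [1.1, -7.8, 1.9]
grip_width: 0.2
grasp_force: 4.1
```

>>> jog_arm --moves '[[[1, 0, -8, 0, 0, 0, 0], [1, 1, -20, 0, 0, 0, 0], [1, 1, -25, 30, 0, 0, 0], [1, -5, -50, 60, 0, 0, 0], [1, -30, -85, 60, 0, 0, 0], [0.1, -50, -125, 60, 0, 0, 0], [0.1, -68, -160, 60, 0, 0, 0], [0.1, -75, -181, 60, 0, 0, 0], [0.1, -75, -181, 40, 0, 0, 0], [0.1, -75, -181, 40, 0, 0, 0]]]'

```text
t: 9.2
ee_pos: [494.2, -36.3, 129.4]
tcp_rot: [2.353, -2.079, -0.005]
ft_force: [-1.0, 0.3, -0.3]
grip_width: 38.2
grasp_force: 0.0
```

```bash
python3 - <<'E'
from h import *
s=r.sense();print(s['t'],s['ee_pos'],s['grip_width'],s['ft_force'])
w=r.camera("wrist");cw=cam("wrist",s)
a=r.camera("scene")[:,:,::-1]
im=np.ascontiguousarray(w[:,:,::-1])
for q in [(-82,30,55),(-82,-30,55),(-92,30,55),(-92,-30,55)]:
    u=proj(cw,F(p0,q))[0];print(q,u.round());cv2.circle(im,tuple(int(v) for v in u),3,(0,0,255),-1)
im=cv2.resize(im,(440,330))
c=cv2.resize(a[215:325,255:375],(360,330),interpolation=2)
cv2.imwrite("pics/t1.png",np.hstack([im,c]))
print(F(p0,[-87,0,55])-s['ee_pos'])
E
```

```text
9.2 [494.20998234 -36.27916752 129.36661492] 38.20951240194616 [-1.02517614  0.30728895 -0.33928109]
(-82, 30, 55) [306. 293.]
(-82, -30, 55) [306. 202.]
(-92, 30, 55) [321. 293.]
(-92, -30, 55) [322. 202.]
[[  2.15500918  -1.3530251  -74.36661492]]
```

View pics/t1.png

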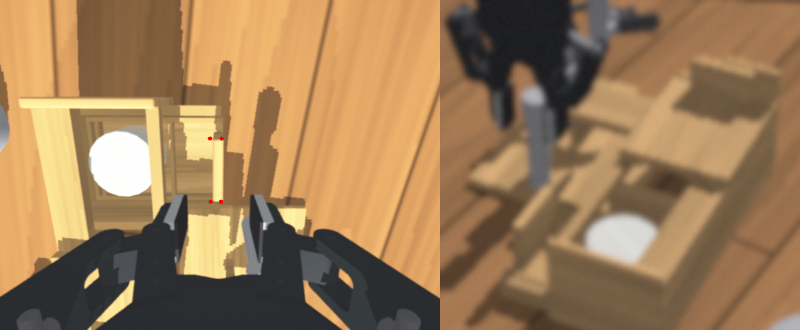

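The lid sits at the far end, and the tab (wrist half ≈(217,170)) lies where the fit puts it. Going down to pinch it.

>>> jog_arm --moves '[[[0.1, 2, -1, 0, 0, 0, 0], [0.1, 2, -1, -35, 0, 0, 0], [0.1, 2, -1, -70, 0, 0, 0], [0.1, 2, -1, -95, 0, 0, 0], [0.1, 2, -1, -107, 0, 0, 0], [0.1, 2, -1, -107, 0, 0, 0], [1, 2, -1, -107, 0, 0, 0], [1, 2, -1, -107, 0, 0, 0], [1, 2, -1, -107, 0, 0, 0], [1, 2, -1, -107, 0, 0, 0]]]' --squeeze 20

```text
t: 10.3
ee_pos: [498.3, -36.2, 24.9]
tcp_rot: [2.357, -2.077, -0.0]
ft_force: [-4.9, 0.9, 7.1]
grip_width: 9.3
grasp_force: 23.0
```

>>> jog_arm --moves '[[[1, -5, -0.6, 0, 0, 0, 0], [1, -13, -1.5, 0, 0, 0, 0], [1, -25, -3, 0, 0, 0, 0], [1, -39, -4.6, 0, 0, 0, 0], [1, -54, -6.4, 0, 0, 0, 0], [1, -69, -8.2, 0, 0, 0, 0], [1, -84, -10, 0, 0, 0, 0], [1, -99, -11.8, 0, 0, 0, 0], [1, -114, -13.5, 0, 0, 0, 0], [1, -128, -15.2, 0, 0, 0, 0], [1, -138, -16.4, 0, 0, 0, 0], [1, -144, -17.1, 0, 0, 0, 0]]]'

```text
t: 11.5
ee_pos: [354.5, -53.5, 24.9]
tcp_rot: [-2.356, 2.075, -0.003]
ft_force: [3.8, 1.3, 3.5]
grip_width: 9.6
grasp_force: 22.3
```

>>> jog_arm --moves '[[[1, -6, -0.7, 0, 0, 0, 0], [1, -14, -1.7, 0, 0, 0, 0], [1, -22, -2.6, 0, 0, 0, 0], [1, -27, -3.2, 0, 0, 0, 0], [1, -30, -3.6, 0, 0, 0, 0], [1, -30, -3.6, 0, 0, 0, 0]]]'

```text
t: 12.1
ee_pos: [325.1, -56.9, 24.9]
tcp_rot: [-2.356, 2.076, -0.002]
ft_force: [2.6, 1.3, 8.0]
grip_width: 9.9
grasp_force: 23.0
```

>>> jog_arm --moves '[[[0.1, 0, 0, 0, 0, 0, 0], [0.1, 0, 0, 0, 0, 0, 0], [0.1, 0, 0, 0, 0, 0, 0], [0.1, 0, 0, 30, 0, 0, 0], [0.1, 0, 0, 75, 0, 0, 0], [-1, 0, 0, 120, 0, 0, 0], [-1, 25, 3, 150, 0, 0, 0], [-1, 45, 6, 160, 0, 0, 0], [-1, 45, 6, 160, 0, 0, 0]]]'

```text
t: 13.0
ee_pos: [371.2, -50.8, 185.2]
tcp_rot: [-2.355, 2.077, -0.002]
ft_force: [-0.8, 0.1, 0.2]
grip_width: 85.5
grasp_force: 0.0
```

```bash
python3 - <<'E'
from h import *
s=r.sense();print(s['t'],s['ee_pos'],s['grip_width'],s['ft_force'])
w=r.camera("wrist");cw=cam("wrist",s)
a=r.camera("scene")[:,:,::-1]; b=r.camera("side")[:,:,::-1]
im=np.ascontiguousarray(w[:,:,::-1])
J=np.array([411.5,-46.7,0])
th=np.linspace(0,2*np.pi,40)
for z in (55,):
    for u in proj(cw,J+np.c_[31*np.cos(th),31*np.sin(th),z+0*th]): cv2.circle(im,tuple(int(v) for v in u),1,(0,0,255),-1)
print(proj(cw,J+[0,0,55]),proj(cam("side"),J+[0,0,55]),proj(cam("scene"),J+[0,0,55]))
b=b.copy();a=a.copy()
C=np.array([539.5,-326,5])
for c,i in ((cam("side"),b),(cam("scene"),a)):
    for u in proj(c,C+np.c_[55*np.cos(th),55*np.sin(th),0*th]): cv2.circle(i,tuple(int(v) for v in u),0,(0,0,255),-1)
q=[cv2.resize(b[330:430,365:515],(400,267),interpolation=2),cv2.resize(a[340:440,180:330],(400,267),interpolation=2)]
im=cv2.resize(im,(440,330)); 
cv2.imwrite("pics/j1.png",np.vstack([np.hstack([im,cv2.resize(b[230:330,230:340],(360,330))]),np.hstack(q)]))
E
```

```text
13.0 [371.15988436 -50.84765774 185.2428533 ] 85.52891627088789 [-0.84938254  0.0866606   0.18480323]
[[265.89289205 229.09381498]] [[307.36317955 302.18921633]] [[257.71914099 274.99182803]]
```

View pics/j1.png

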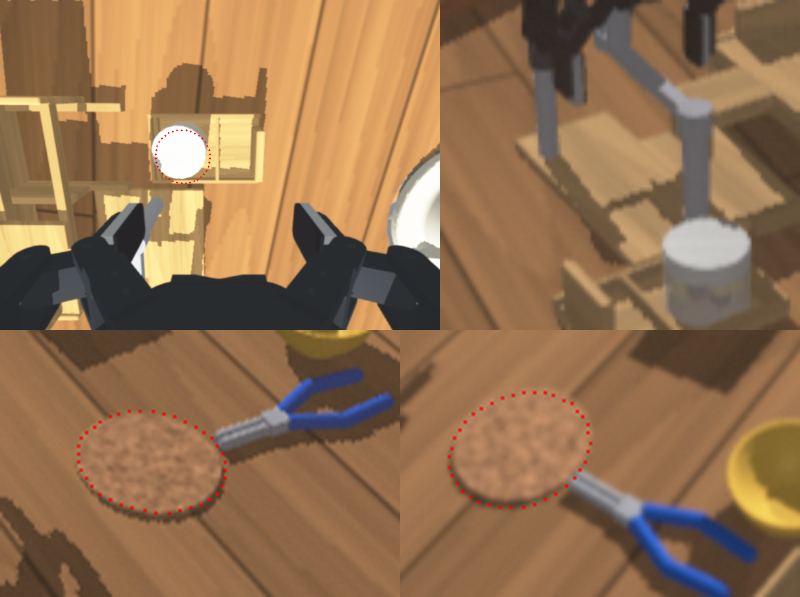

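```bash
python3 - <<'E'
from h import *
s=r.sense();w=r.camera("wrist");cw=cam("wrist",s)
m=(w.min(2)>225).astype(np.uint8)
n,l,st,ce=cv2.connectedComponentsWithStats(m)
for i in range(1,n):
    if st[i,4]>800: print(st[i],ce[i].round(1),onz(cw,ce[i],55).round(1))
j=onz(cw,ce[1+np.argmin(np.hypot(*(ce[1:]-[262,221]).T)+1e3*(st[1:,4]<800))],55);print(j-s['ee_pos'])
E
```

```text
[ 215  184   79   77 4590] [254.8 221.2] [416.2 -53.1  55. ]
[ 573  236   67  128 4559] [606.5 307.4] [123.  -16.7  55. ]
[  48.41600884   -1.7502709  -128.00560769]
```

```bash
python3 - <<'E'
from h import *
for _ in range(3):
    s=r.sense();w=r.camera("wrist");print(s['ee_pos'].round(1))
b=r.camera("side")
print(onz(cam("side"),(311.3,304.2),55))
E
```

```text
[367.7 -51.4 183.1]
[367.9 -51.4 183.3]
[368.1 -51.4 183.5]
[416.34279727 -57.77591847  55.        ]
```

>>> jog_arm --moves '[[[-1, 25, -1, 0, 0, 0, 0], [-1, 47, -2, -30, 0, 0, 0], [-1, 47, -2, -68, 0, 0, 0], [-1, 47, -2, -68, 0, 0, 0], [-1, 47, -2, -68, 0, 0, 0]]]'

```text
t: 13.9
ee_pos: [415.9, -53.5, 116.7]
tcp_rot: [2.356, -2.076, -0.0]
ft_force: [-0.5, -0.1, 0.1]
grip_width: 85.1
grasp_force: 0.0
```

```bash
python3 - <<'E'
from h import *
r.camera("wrist")
s=r.sense();w=r.camera("wrist");cw=cam("wrist",s);print(s['t'],s['ee_pos'])
m=(w.min(2)>225).astype(np.uint8)
n,l,st,ce=cv2.connectedComponentsWithStats(m)
for i in range(1,n):
    if st[i,4]>800:
        x,y,a,b=st[i,:4]; print(st[i],ce[i].round(1),onz(cw,ce[i],55).round(1),onz(cw,(x+a/2,y+b/2),55).round(1))
cv2.imwrite("pics/j2.png",w[:,:,::-1])
E
```

```text
13.95 [416.86354777 -53.31128728 117.79670477]
[ 268  211  100   96 7335] [318.7 257.5] [416.2 -53.4  55. ] [416.5 -52.4  55. ]
```

View pics/j2.png

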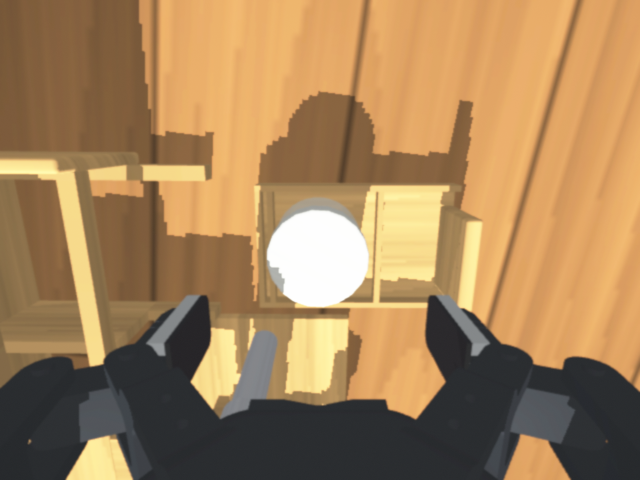

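The cap is at pixel (318,258), centred under the hand at about (416.5, −53). Going down to grip.

>>> jog_arm --moves '[[[-1, 0, 0, -40, 0, 0, 0], [-1, 0, 0, -75, 0, 0, 0], [-1, 0, 0, -95, 0, 0, 0], [-1, 0, 0, -101, 0, 0, 0], [-1, 0, 0, -101, 0, 0, 0], [1, 0, 0, -101, 0, 0, 0], [1, 0, 0, -101, 0, 0, 0], [1, 0, 0, -101, 0, 0, 0], [1, 0, 0, -101, 0, 0, 0]]]' --squeeze 25

```text
t: 14.9
ee_pos: [417.5, -52.9, 17.0]
tcp_rot: [-2.355, 2.075, -0.003]
ft_force: [-0.6, 1.1, 7.2]
grip_width: 61.4
grasp_force: 26.3
```

>>> jog_arm --moves '[[[1, 0, 0, 8, 0, 0, 0], [1, 0, 0, 22, 0, 0, 0], [1, 0, 0, 42, 0, 0, 0], [1, 0, 0, 64, 0, 0, 0], [1, 0, 0, 85, 0, 0, 0], [1, 2, -5, 97, 0, 0, 0], [1, 8, -18, 100, 0, 0, 0], [1, 17, -38, 100, 0, 0, 0], [1, 28, -63, 100, 0, 0, 0], [1, 40, -90, 100, 0, 0, 0], [1, 52, -117, 100, 0, 0, 0], [1, 64, -144, 100, 0, 0, 0]]]'

```text
t: 16.1
ee_pos: [480.6, -198.4, 116.4]
tcp_rot: [-2.356, 2.077, -0.001]
ft_force: [1.0, 2.0, -0.8]
grip_width: 61.6
grasp_force: 27.6
```

>>> jog_arm --moves '[[[1, 12, -27, 0, 0, 0, 0], [1, 24, -54, 0, 0, 0, 0], [1, 36, -80, 0, 0, 0, 0], [1, 46, -103, 0, 0, 0, 0], [1, 53, -118, 0, 0, 0, 0], [1, 57, -126, 0, 0, 0, 0], [1, 58, -129, 0, 0, 0, 0], [1, 58, -129, 0, 0, 0, 0]]]'

```text
t: 16.9
ee_pos: [538.1, -326.0, 115.5]
tcp_rot: [-2.356, 2.078, 0.0]
ft_force: [0.5, 0.2, -1.2]
grip_width: 61.5
grasp_force: 27.6
```

```bash
python3 - <<'E'
from h import *
b=r.camera("side");s=r.sense();a=r.camera("scene");cw=cam("wrist",s);w=r.camera("wrist");print(s['t'],s['ee_pos'],s['grip_width'],s['grasp_force'],s['ft_force'])
C=np.array([539.5,-326,5]);print(C-s['ee_pos'])
# refine the coaster by local colour ellipse in the first pictures
for n in("scene","side"):
    im=cv2.imread(f"pics/{n}0.png");c=cam(n);u=proj(c,C)[0]
    P=onz(c,u,5)
    hsv=cv2.cvtColor(im,cv2.COLOR_BGR2HSV);x,y=u.astype(int)
    th=np.linspace(0,2*np.pi,90)
    g=cv2.GaussianBlur(im,(0,0),1).astype(float)[:,:,0]
    # best circle centre by blue-channel contrast across the rim
    best=[]
    for dx in np.arange(-10,10.1,1):
        for dy in np.arange(-10,10.1,1):
            v=[]
            for rr in(52,59):
                q=proj(c,C+np.c_[dx+rr*np.cos(th),dy+rr*np.sin(th),0*th]).astype(np.float32)
                v.append(cv2.remap(g.astype(np.float32),q[:,:1],q[:,1:],1))
            best.append((np.median(v[0]-v[1]),dx,dy))
    best.sort();print(n,best[-4:],best[:2])
cv2.imwrite("pics/f1.png",np.hstack([cv2.resize(a[290:450,130:290],(400,400))[:,:,::-1],cv2.resize(b[270:430,340:500],(400,400))[:,:,::-1]]))
E
```

```text
16.95 [ 538.01865035 -325.61143029  115.59166569] 61.415053869184256 27.582400739192963 [ 1.88868996e-01 -7.66920685e-04 -1.64956354e+00]
[   1.48134965   -0.38856971 -110.59166569]
scene [(np.float32(12.017578), np.float64(-6.0), np.float64(6.0)), (np.float32(12.292969), np.float64(-5.0), np.float64(7.0)), (np.float32(12.302734), np.float64(-4.0), np.float64(7.0)), (np.float32(12.337402), np.float64(-5.0), np.float64(6.0))] [(np.float32(-1.1445312), np.float64(4.0), np.float64(-3.0)), (np.float32(-1.0341797), np.float64(4.0), np.float64(-2.0))]
side [(np.float32(11.082031), np.float64(-4.0), np.float64(4.0)), (np.float32(11.083008), np.float64(-3.0), np.float64(1.0)), (np.float32(11.314941), np.float64(-4.0), np.float64(3.0)), (np.float32(11.331055), np.float64(-3.0), np.float64(2.0))] [(np.float32(-0.92871094), np.float64(-9.0), np.float64(-9.0)), (np.float32(-0.8378906), np.float64(-8.0), np.float64(-10.0))]
```

View pics/f1.png

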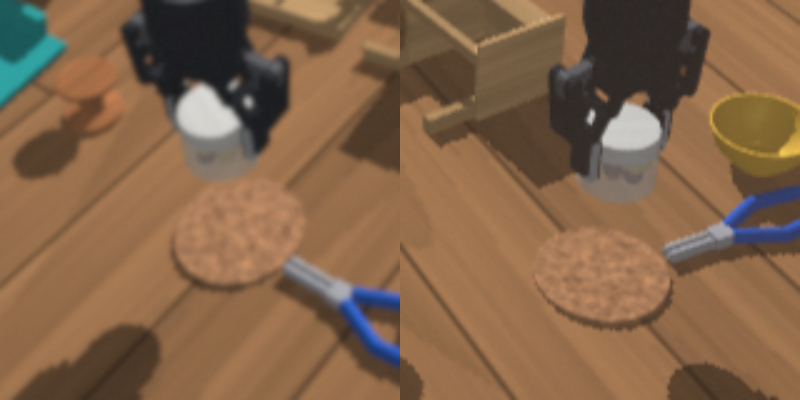

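The jar is held upright above the coaster; the rim fit puts the coaster's centre near (535.5, −322). Setting it down.

>>> jog_arm --moves '[[[1, -1.5, 2, -10, 0, 0, 0], [1, -2.5, 3.5, -35, 0, 0, 0], [1, -2.5, 3.5, -62, 0, 0, 0], [1, -2.5, 3.5, -82, 0, 0, 0], [1, -2.5, 3.5, -92, 0, 0, 0], [1, -2.5, 3.5, -96, 0, 0, 0], [1, -2.5, 3.5, -98, 0, 0, 0], [1, -2.5, 3.5, -98, 0, 0, 0]]]'

```text
t: 17.85
ee_pos: [536.2, -322.8, 18.0]
tcp_rot: [-2.356, 2.077, -0.002]
ft_force: [-0.5, -0.5, -0.6]
grip_width: 61.4
grasp_force: 27.6
```

>>> jog_arm --moves '[[[1, -0.5, 0.5, -1, 0, 0, 0], [1, -0.5, 0.5, -2, 0, 0, 0], [1, -0.5, 0.5, -2, 0, 0, 0]]]'

```text
t: 18.15
ee_pos: [535.9, -322.5, 17.1]
tcp_rot: [-2.356, 2.077, -0.004]
ft_force: [-1.6, 2.0, 5.8]
grip_width: 61.2
grasp_force: 28.2
```

Contact (force up 6 N). Release and rise.

>>> jog_arm --moves '[[[-0.75, 0, 0, 0, 0, 0, 0], [-0.75, 0, 0, 0, 0, 0, 0], [-0.75, 0, 0, 0, 0, 0, 0], [-0.75, 0, 0, 15, 0, 0, 0], [-0.75, 0, 0, 40, 0, 0, 0], [-0.75, 0, 0, 80, 0, 0, 0], [-0.75, 0, 0, 120, 0, 0, 0], [-0.75, -20, 10, 150, 0, 0, 0], [-0.75, -20, 10, 150, 0, 0, 0]]]'

```text
t: 19.05
ee_pos: [516.3, -313.0, 171.2]
tcp_rot: [-2.355, 2.075, -0.015]
ft_force: [-0.9, -0.3, 1.0]
grip_width: 74.6
grasp_force: 0.0
```

```bash
python3 - <<'E'
from h import *
s=r.sense();print(s['t'],s['ee_pos'],s['ft_force'],s['grip_width'])
a=r.camera("scene")[:,:,::-1];b=r.camera("side")[:,:,::-1]
cv2.imwrite("pics/e1.png",np.hstack([cv2.resize(a[200:440,150:390],(400,400)),cv2.resize(b[200:440,225:465],(400,400))]))
E
```

```text
19.05 [ 516.32584528 -313.0054771   171.1948206 ] [-0.87968859 -0.34284327  1.01895027] 74.6471958438469
```

View pics/e1.png

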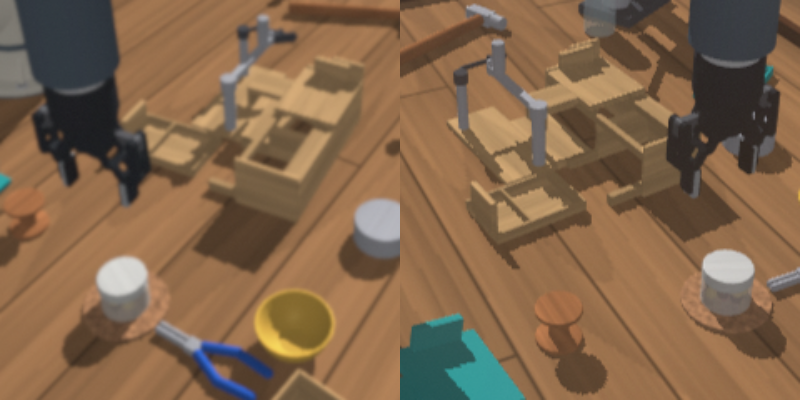

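The jar stands upright in the middle of the coaster (left half ≈(123,290), right half ≈(727,285)). The keeper is still hooked, the lid is at the far end, and the tray is flat in front of the frame.

```bash
python3 -c "
from rig import r
print(r.hand_in())"
```

```text
the job is handed in; nothing more can be done
None
```

I finished the job and handed it in at about 19 s of the 72 s allowed: the keeper is hooked on its catch, the lid is at the far end panel, the tray is out flat on the table, and the bead container stands upright in the middle of the coaster. The hand-in returned no verdict.

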